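# Tuck the drip plate under the splash flap of a flame-test stand

## Robot

A 6-joint arm with a two-finger parallel gripper is mounted at the origin on the work surface. World frame = base frame: x ahead of the robot, y to its left, z up, the work surface at z = 0. Lengths are in m, angles in rad, forces in N, time in s.
With the tool pointing down it reaches from about 0.35 to 0.775 m from the base axis. Payload 7.3 kg.
Tool frame: the origin (TCP) lies at the very end of the fingers, on their centre line; the grasp point (between the pads) lies grip_point_offset behind it (grip_point_offset is the distance from the TCP to the grasp point, in m); z points along the fingers, y is the direction in which the jaws open and shut (so a half turn about z gives the same grasp; the last joint's range is limited). The gripper opens to 92 mm and grips with 3 to 60 N. Pads are 19 mm wide; open, the fingers measure 130 mm over their backs; the gripper's body (75 mm by 190 mm) begins 47 mm behind the grasp point.
Start: joints at [-1.253, 0.342, 1.524, -0, 1.275, -0.146], TCP at [0.235, -0.47, 0.227] pointing down, gripper open.
Joint ranges: [-2.53, 2.53], [-0.77, 2.02], [0.04, 2.7], [-1, 4.14], [0.28, 2.66], [-3.11, 3.11]. Speed limits (rad/s): [2.57, 2.57, 3.14, 3.14, 3.14, 3.14].

## Interface

Orientations are given as [roll, pitch, yaw] about the fixed x, y, z axes, in that order (R = Rz(yaw) Ry(pitch) Rx(roll)).
In Python, from cell import * gives the robot as it stands.
- The arm moves only by the shell command python3 -m inch 'ROWS' [OPENING] [FORCE]. ROWS is JSON, a list that holds one entry, the list of rows, each a list of 4 numbers: the shift along the tool's x, y, z in mm, then the turn about the tool's z in rad. In form: [[[x, y, z, roll], ...]]. A call has 1 to 10 rows; each row shifts and turns the commanded pose from where the row before left it, along the tool's axes as they then stand; what a row does not reach is not made up. A row lasts 1/8 s, in which the tool goes at most 62.5 mm and 10.7 degrees, less where a joint would pass 70% of its speed; a pose out of reach is approached as far as the arm can. A call with a gripper value outside its range is refused whole. OPENING is the closure, from -1 (fully open) to 1 (shut), set as the call begins (- or left out, the last holds). The fingers move at their own pace and stop on an object; FORCE is the grip in N (left out, the last holds). Time passes only in rows, so rows that do not move let the fingers close. It gives the time, the measured TCP pose, the force and the opening at its end, in the units of the state.
- observe(): the state, without advancing time (a new reading comes with each control period).
- read_camera(name): name is "scene" or "top" or "wrist"; returns a dict with "img" (480x640x3 uint8, blue, green, red), "fx", "fy", "cx", "cy" (pixels), "eye" and "rotation" of the camera in the world; the wrist camera has in their place "T_tool_cam" (4x4, takes a point from camera to tool coordinates, whose origin is the TCP and whose axes are the flange's). Camera axes: x right, y down, z forward; pixel columns grow to the right and rows downward; lengths in m; the calibration is good to about 2 mm. A picture is of the moment at which its call begins: read the wrist's pose just before it. There is no depth.
- hand_in(): hands the job in, once; it reports no verdict.
Trained networks look in the newest picture that a camera, given by its name, has taken for a name from the list of things; names that differ only in an ending like _2 or _b are one class to them, and where a whole thing is asked for, a point or a joint stands for the part that bears it (a point fixed in the world has none). Each returns a list of dicts, best first, with "conf" (0 to 1); they miss things now and then, are a little off and sometimes report something else, mostly with a low value. They report only what shows in the picture. A call takes as long as a camera call. They do not tell look-alikes from the thing itself.
- boxes_of(camera, label): "at" ([row, column] in pixels, amid what is visible of it).
- place_of(camera, label): "at" ([row, column] in pixels: a listed point, or the origin of a listed thing).
The state is a dict: "time": time; "qpos": joint angles; "qvel": joint speeds; "joint_efforts": joint torques, N m; "tool_pos": TCP position; "tool_rot": TCP orientation; "contact_force": force on the tool from outside, world axes, zero at the start; "torque": the same for the moment, N m; "opening": finger opening in m.
Only numpy, scipy, OpenCV 4.12 (cv2) and the standard library are available. Lean on these libraries where they do the work, as an engineer would, in place of code of your own. Each camera call takes 0.05 s, during which the arm holds its last target. There are 200 camera calls.

## Task

Take the jar off the deck of the flame-test stand and stand it in the shallow tray. Then slide the loose drip plate along the deck, square and centred, so that its front edge is tucked about 25 mm under the lapped splash flap without lifting the flap, and press it down flat on the deck with a steady push of some 10 to 20 N. Finish while still holding the plate pressed there, and leave the other things on the bench alone.

Things in the scene. Friction and masses are not known exactly. Their poses are not given: they have to be found in the camera images.
- stand: Flame-test stand, fixed to the bench: a flat dark steel deck 240 mm long (its x) by 180 mm wide (its y), deck surface 20 mm above the bench. Origin: centre of its underside, on the bench; x points from the open near end (-120 mm) to the far end. At the far end (x = 100 to 120 mm) a hinge block 26 mm high crosses the deck; a thin clamp post at x = 110, y = 78 mm rises to 127 mm above the bench. The deck is open and free of kerbs from x = -120 to the hinge block.
- lip (a point): Point fixed on the stand in the middle of the shut flap's free edge, stand x = 30 mm, y = 0, 31 mm above the bench = 11 mm above the deck. Its axes are the stand's axes.
- flap (a joint): Splash flap: thin bright steel leaf, 150 mm wide, 3 mm thick, 71 mm long, hinged on the hinge block (hinge line along the stand's y at x = 100 mm, 25 mm above the deck). It slopes down towards the stand's -x, its free edge at lip, with a clear gap of about 11 mm to the deck. Radians: 0 is shut, grows as the free edge lifts (0.1 rad is 7 mm). Only its weight (120 g) keeps it shut; raising the edge over 5 mm counts as lifting.
- drip_plate: Drip plate (the flashing): flat aluminium plate 110 mm long (its x), 120 mm wide (its y), 5 mm thick, 260 g, lying flat on the bench to the left or right of the stand. Origin: centre of its underside. An upright aluminium grip rib stands on it at x = -25 mm: 12 mm thick along x, 64 mm long along y, its top 45 mm above the plate's underside. The edge farther from the rib (x = +55 mm) is the front edge, the one to tuck.
- front_edge (a point): Middle of the drip plate's front edge (plate x = 55 mm, y = 0), half way up its thickness. It shares the plate's axes.
- jar: Jar with black screw cap, 42 mm across, 70 mm high, 140 g, standing on the deck of the stand where the plate must go. Origin: centre of its underside, z up.
- tray: Shallow open steel tray, fixed, 130 by 130 mm, 16 mm high, walls and floor 4 mm thick, empty, on the other side of the stand from the plate. Origin: centre of its underside.
- jar_b: Bystander: jar of the same make as jar, standing on the bench at the far left.
- jar_c: Bystander: jar of the same make as jar, standing on the bench at the far right.
- dish: Bystander: shallow glass dish, 84 mm across, 16 mm high, on the bench near the robot.
- screwdriver: Bystander: black-handled screwdriver, about 200 mm long, lying crosswise on the bench near the robot.
- beaker: Bystander: glass beaker, 70 mm across, 90 mm high, far left.
- wash_bottle: Bystander: white plastic bottle, 60 mm across, 150 mm high, far right.
- weight: Bystander: brass cylinder weight, 40 mm across, 35 mm high, behind the stand.
Mind the look-alikes: they are no part of the job. What is meant by the drip_plate is not brown, and is the smaller of those in its own colour.

How it is judged:
By the outcome, as a careful person would: the job done as asked, in the order asked, and still so for the second after the job is handed in, while the arm keeps its last pose, push and grip.
It also fails if it takes over 58 s, if anything falls off the work surface, if the arm or the gripper's body presses on something with over 40 N, if the wrist force passes 120 N, or if a joint passes its speed limit or range.

## Working session

There is one attempt and no reset: what is moved stays moved. The work goes in short steps, Python scripts to look and compute and a shell command to move; the robot and the scene stay as the last step left them, time stands still between calls to the robot, and variables do not carry over. Pictures are saved under pics/ and viewed, about 8 in all and at most 12, crops included, and the job is handed in when it is done.

```bash
mkdir -p pics; ls; cat > h.py <<'E'
from cell import *
import numpy as np, cv2
from scipy.spatial.transform import Rotation as R
def cam(name):
    s=observe(); c=read_camera(name)
    if name=="wrist":
        T=np.eye(4);T[:3,:3]=R.from_euler('xyz',s['tool_rot']).as_matrix();T[:3,3]=s['tool_pos']
        M=T@np.array(c['T_tool_cam']); c['eye']=M[:3,3]; c['rotation']=M[:3,:3]
    c['eye']=np.array(c['eye']);c['rotation']=np.array(c['rotation'])
    return c
def world(c,at,z):
    r,k=at; d=c['rotation']@np.array([(k-c['cx'])/c['fx'],(r-c['cy'])/c['fy'],1])
    return c['eye']+d*(z-c['eye'][2])/d[2]
def pix(c,p):
    q=c['rotation'].T@(np.array(p)-c['eye']); return [q[1]/q[2]*c['fy']+c['cy'],q[0]/q[2]*c['fx']+c['cx']]
E
python3 - <<'E'
from h import *
np.set_printoptions(precision=3,suppress=True)
Z=dict(stand=0,lip=.031,drip_plate=0,front_edge=.0025,jar=0,tray=0,dish=0,screwdriver=0,weight=0,wash_bottle=0,beaker=0)
for n in ("top","scene"):
    c=cam(n); cv2.imwrite(f"pics/{n}0.png",c['img']); print(n,c['eye'],c['rotation'].tolist(),c['fx'])
    for l,z in Z.items():
        for d in place_of(n,l):
            print(l,np.round(d['at']),round(d['conf'],2),world(c,d['at'],z)[:2])
s=observe();print(s['tool_pos'],s['tool_rot'],s['opening'],s['contact_force'])
import cell;print(grip_point_offset if 'grip_point_offset' in dir(cell) else [x for x in dir(cell) if x[0]!='_'])
E
```

```text
pics
top [ 0.305 -0.008  1.189] [-2.9540864520747636, -0.007296524823550143, -1.585864979786563] 457.4090612893065Traceback (most recent call last):
  File "<stdin>", line 8, in <module>
  File "h.py", line 13, in world
    return c['eye']+d*(z-c['eye'][2])/d[2]
                                      ~^^^
IndexError: invalid index to scalar variable.
```

View pics/top0.png

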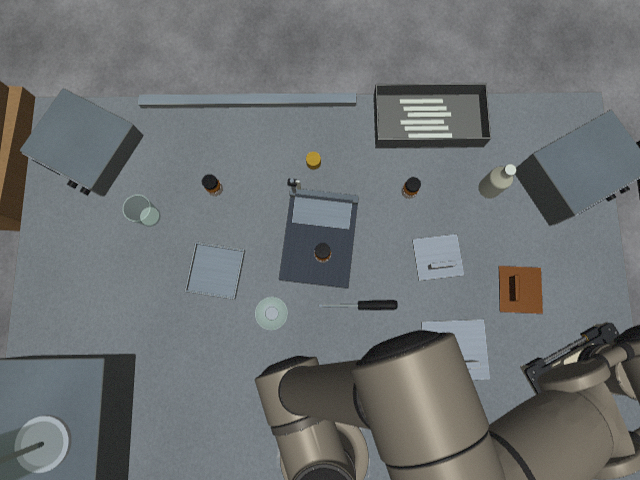

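The top view shows the stand at about (row 240, col 320), the jar at (255,322), and the tray at (270,216). There are three plate-like items: light at (257,438), brown at (290,520), and a larger light one at (350,455), partly under the arm. By the description I choose (257,438). The rotation comes back as rpy, so I'll fix the helper.

```bash
sed -i "s/c\['rotation'\]=np.array(c\['rotation'\])/c['rotation']=np.array(c['rotation']); c['rotation']=c['rotation'] if c['rotation'].ndim==2 else R.from_euler('xyz',c['rotation']).as_matrix()/" h.py
python3 - <<'E'
from h import *
np.set_printoptions(precision=3,suppress=True)
Z=dict(stand=0,lip=.031,drip_plate=0,front_edge=.0025,jar=0,tray=0,dish=0,weight=0,wash_bottle=0)
im=[]
for n in ("top","scene"):
    c=cam(n); cv2.imwrite(f"pics/{n}1.png",c['img']); print(n,c['eye'],c['fx']); im.append(c['img'])
    for l,z in Z.items():
        for d in place_of(n,l):
            if d['conf']>.2: print(l,np.round(d['at']),round(d['conf'],2),world(c,d['at'],z)[:2], world(c,d['at'],.02)[:2] if l=='jar' else '')
a=cv2.resize(im[0][170:330,180:500],(800,400),interpolation=cv2.INTER_CUBIC)
cv2.imwrite("pics/crop1.png",a)
s=observe();print(s['tool_pos'],s['tool_rot'],s['opening'],s['contact_force'])
import cell;print(grip_point_offset if 'grip_point_offset' in dir(cell) else [x for x in dir(cell) if x[0]!='_'])
E
```

```text
top [ 0.305 -0.008  1.189] 457.4090612893065
stand [239. 318.] 0.81 [0.537 0.009] 
lip [229. 319.] 0.92 [0.557 0.007] 
drip_plate [255. 436.] 0.89 [ 0.49  -0.302] 
drip_plate [348. 454.] 0.87 [ 0.25  -0.333] 
drip_plate [290. 519.] 0.66 [ 0.395 -0.511] 
front_edge [287. 539.] 0.94 [ 0.401 -0.563] 
front_edge [320. 450.] 0.84 [ 0.319 -0.326] 
front_edge [237. 434.] 0.74 [ 0.536 -0.298] 
front_edge [304. 357.] 0.43 [ 0.363 -0.088] 
jar [253. 320.] 0.82 [0.499 0.004] [0.496 0.004]
jar [187. 215.] 0.82 [0.684 0.286] [0.678 0.281]
jar [195. 408.] 0.53 [ 0.654 -0.233] [ 0.648 -0.229]
jar [313. 270.] 0.27 [0.343 0.135] [0.343 0.133]
tray [273. 219.] 0.83 [0.448 0.268] 
tray [184. 485.] 0.49 [ 0.683 -0.445] 
dish [312. 270.] 0.88 [0.348 0.135] 
weight [163. 313.] 0.69 [0.747 0.022] 
wash_bottle [187. 488.] 0.92 [ 0.674 -0.453] 
scene [ 1.344 -0.068  0.915] 497.71959750540043
stand [267. 325.] 0.83 [ 0.539 -0.001] 
lip [266. 330.] 0.79 [0.564 0.01 ] 
drip_plate [195. 201.] 0.88 [ 0.251 -0.332] 
drip_plate [234. 128.] 0.86 [ 0.4   -0.504] 
drip_plate [259. 203.] 0.71 [ 0.496 -0.301] 
drip_plate [239. 434.] 0.48 [0.457 0.288] 
front_edge [210. 197.] 0.67 [ 0.316 -0.337] 
front_edge [232. 102.] 0.62 [ 0.39  -0.574] 
front_edge [274. 199.] 0.57 [ 0.547 -0.305] 
jar [314. 226.] 0.95 [ 0.666 -0.231] [ 0.681 -0.227]
jar [246. 326.] 0.73 [0.468 0.007] [0.487 0.005]
jar [309. 455.] 0.64 [0.681 0.286] [0.695 0.279]
tray [238. 432.] 0.92 [0.453 0.284] 
tray [256. 201.] 0.69 [ 0.488 -0.306] 
tray [263. 328.] 0.28 [0.525 0.009] 
dish [214. 369.] 0.97 [0.355 0.132] 
weight [339. 342.] 0.7 [0.746 0.021] 
wash_bottle [322. 125.] 0.89 [ 0.679 -0.453] 
[ 0.235 -0.47   0.227] [3.141 0.    0.464] 0.09183976077663811 [0.482 0.627 0.006]
0.0188
```

View pics/crop1.png

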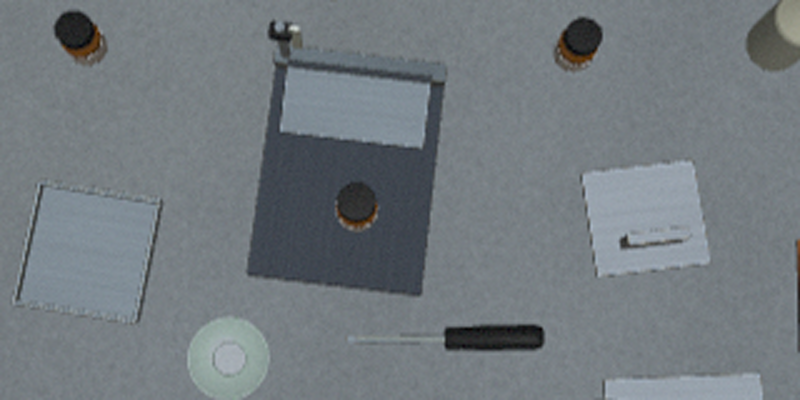

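View pics/scene1.png

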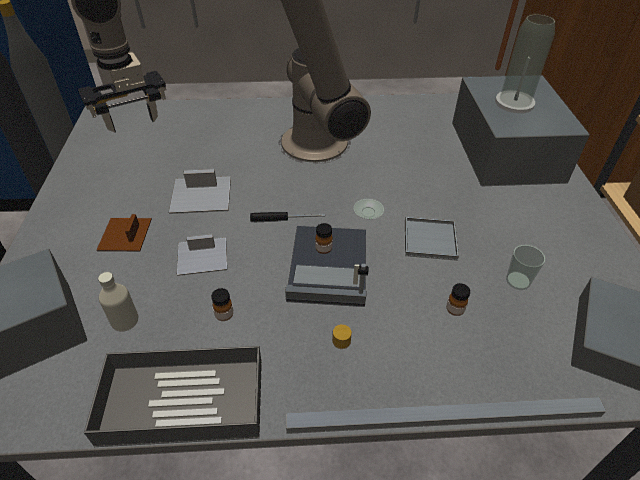

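The choice is confirmed: the small light plate at top (257,438) and scene (259,203), with its rib towards the robot. The larger light plate and the brown one are the look-alikes. Next I'll compute poses from the corners.

```bash
python3 - <<'E'
from h import *
np.set_printoptions(precision=4,suppress=True)
c=cam("top")
f=lambda x,y,z:world(c,(170+(y+.5)/2.5-.5,180+(x+.5)/2.5-.5),z)[:2]
def q(n,P,z):
    W=np.array([f(x,y,z) for x,y in P]); print(n,W.mean(0),[round(float(np.linalg.norm(W[i]-W[i-1])),4) for i in range(4)],[round(float(np.degrees(np.arctan2(*(W[i]-W[i-1])[::-1]))),1) for i in range(4)]); return W
q('plate',[(582,172),(691,160),(709,262),(597,276)],.005)
q('tray',[(41,180),(162,198),(138,323),(14,304)],.016)
W=q('stand',[(275,64),(445,82),(422,295),(247,274)],.02)
q('flap',[(287,67),(431,84),(423,148),(280,131)],.035)
print('jar cap',f(357,203,.09),'jar from bench nets',)
print('rib top', f(660,234,.045))
E
```

```text
plate [ 0.4839 -0.3031] [0.1107, 0.1168, 0.1092, 0.1183] [5.3, -84.4, -173.9, 96.3]
tray [0.4553 0.2751] [0.1304, 0.1279, 0.1306, 0.1285] [-9.9, -99.3, 170.4, 80.5]
stand [0.5282 0.0081] [0.2244, 0.1811, 0.2265, 0.1802] [-7.3, -97.0, 172.5, 82.3]
flap [ 0.5988 -0.001 ] [0.069, 0.1516, 0.0689, 0.1489] [-6.1, -97.7, 171.7, 82.3]
jar cap [ 0.4888 -0.002 ] jar from bench nets
rib top [ 0.4603 -0.3075]
```

```bash
python3 -m inch '[[[44,-31,3,0],[44,-31,3,0],[44,-31,3,0],[44,-31,3,0],[44,-31,3,0],[44,-31,3,0],[44,-31,3,0],[44,-31,3,0],[44,-31,3,0],[44,-31,3,0]]]' -1 20
cat > look.py <<'E'
from h import *
import sys
np.set_printoptions(precision=4,suppress=True)
c=cam("wrist"); cv2.imwrite(f"pics/{sys.argv[1]}.png",c['img']); s=observe(); print(s['time'],np.array(s['tool_pos']),np.array(s['tool_rot']),c['eye'],c['rotation'][:,2],c['fx'])
for a in sys.argv[2:]:
    l,z=a.split('='); 
    for d in place_of("wrist",l):
        if d['conf']>.2: print(l,np.round(d['at'],1),round(d['conf'],2),world(c,d['at'],float(z)))
E
python3 look.py w1 jar=.02 lip=.031 stand=0
```

```text
time: 2.4
tool_pos: [0.4905, 0.0062, 0.1968]
tool_rot: [3.141, -0.0, 0.464]
contact_force: [0.7, -0.2, -0.3]
opening: 0.0918
2.45 [0.4925 0.0112 0.1965] [-3.1399 -0.0034  0.4663] [0.5524 0.0369 0.3546] [-0.2322 -0.116  -0.9657] 422.62699185121284
jar [210.8 330.7] 0.68 [ 0.4897 -0.0011  0.02  ]
lip [123.  372.3] 0.57 [0.565  0.0026 0.031 ]
stand [153.  347.7] 0.9 [0.5359 0.0061 0.    ]
```

View pics/w1.png

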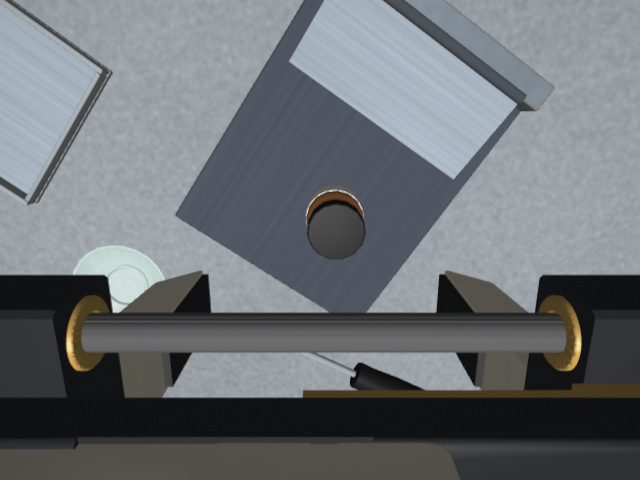

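The wrist view shows the jar cap at (231,336), standing on the deck between the stand's near end and the flap edge, with both fingers clear of it. The network's jar base of (.490,-.001) agrees with the top view. Descending and gripping.

```bash
python3 -m inch '[[[-2,4,0,0],[0,0,30,0],[0,0,30,0],[0,0,30,0],[0,0,30,0],[0,0,27,0],[0,0,0,0],[0,0,0,0]]]'; python3 -m inch '[[[0,0,0,0],[0,0,0,0],[0,0,0,0],[0,0,0,0],[0,0,0,0],[0,0,0,0]]]' 1 20
```

```text
time: 3.6
tool_pos: [0.4903, -0.0009, 0.0507]
tool_rot: [3.141, -0.001, 0.462]
contact_force: [0.5, -0.2, -0.3]
opening: 0.0918
time: 4.35
tool_pos: [0.4902, -0.0002, 0.0499]
tool_rot: [3.141, -0.001, 0.464]
contact_force: [0.1, -1.4, 1.6]
opening: 0.0412
```

Gripped at 41 mm, as expected. Lifting and carrying it to the tray at (.455,.277).

```bash
python3 -m inch '[[[0,0,-30,0],[0,0,-30,0],[0,0,0,0],[15,-44,0,0],[16,-44,0,0],[15,-44,0,0],[16,-44,0,0],[15,-44,0,0],[16,-43,0,0],[0,0,0,0]]]'; python3 -m inch '[[[0,0,0,0],[0,0,25,0],[0,0,25,0],[0,0,15,0],[0,0,8,0],[0,0,2,0],[0,0,0,0],[0,0,0,0]]]'
```

```text
time: 5.6
tool_pos: [0.4537, 0.2792, 0.108]
tool_rot: [-3.141, 0.002, 0.468]
contact_force: [-0.1, 0.2, -2.1]
opening: 0.0411
time: 6.6
tool_pos: [0.4556, 0.2771, 0.0353]
tool_rot: [3.141, -0.001, 0.464]
contact_force: [0.2, 0.1, -1.6]
opening: 0.0411
```

```bash
python3 - <<'E'
from h import *
np.set_printoptions(precision=4,suppress=True)
c=cam("top");
for d in place_of("top","jar"): print(d, world(c,d['at'],.004)[:2])
E
```

```text
{'at': [187.2, 214.8], 'conf': 0.75} [0.681  0.2862]
{'at': [269.7, 215.0], 'conf': 0.61} [0.4575 0.2786]
{'at': [191.9, 411.3], 'conf': 0.51} [ 0.6611 -0.2427]
{'at': [227.8, 321.7], 'conf': 0.19} [ 0.5653 -0.0001]
```

```bash
python3 -m inch '[[[0,0,1,0],[0,0,0.5,0],[0,0,0,0]]]'; python3 -m inch '[[[0,0,0,0],[0,0,0,0],[0,0,0,0],[0,0,0,0],[0,0,0,0],[0,0,-30,0],[0,0,-50,0],[0,0,-50,0],[0,0,-30,0],[0,0,0,0]]]' -1 ; python3 look.py w2 jar=.004 tray=0
```

```text
time: 7.08
tool_pos: [0.4555, 0.277, 0.0338]
tool_rot: [3.141, -0.001, 0.464]
contact_force: [-1.3, -0.6, 4.1]
opening: 0.0413
time: 8.32
tool_pos: [0.4564, 0.2774, 0.1957]
tool_rot: [3.141, -0.005, 0.464]
contact_force: [-0.4, -0.4, -0.1]
opening: 0.092
8.375 [0.4555 0.277  0.1938] [ 3.1414 -0.0018  0.4638] [0.5177 0.3078 0.3538] [-0.2281 -0.1137 -0.967 ] 422.62699185121284
jar [205.1 324.2] 0.57 [0.4556 0.276  0.004 ]
```

View pics/w2.png

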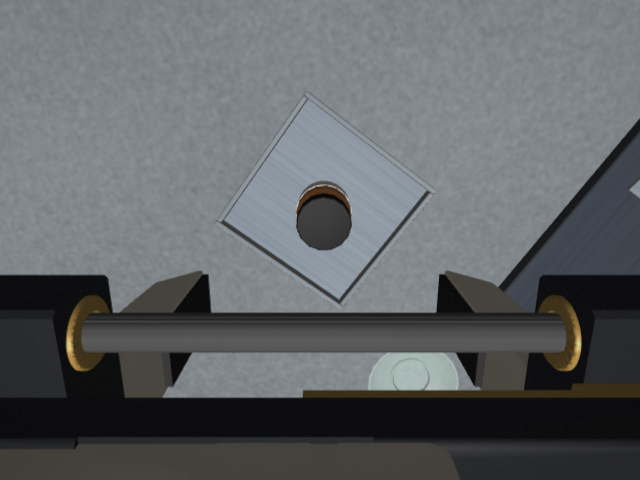

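The jar stands upright in the tray, with its cap at (222,324) and the tray outline around it. Next I'll look at the stand at the final yaw on the way to the plate.

```bash
python3 -m inch '[[[-12,56,0,0],[-12,56,0,0],[-13,57,0,0],[-12,56,0,0],[-13,57,0,0],[-13,57,0,0]]]'; python3 -m inch '[[[0,0,0,-0.162],[0,0,0,-0.163],[0,0,0,-0.163],[0,0,0,-0.163],[0,0,0,-0.163],[0,0,0,-0.162],[0,0,0,0],[0,0,0,0],[0,0,0,0]]]'; python3 look.py w3 lip=.031 stand=0
```

```text
time: 9.22
tool_pos: [0.5393, -0.0616, 0.1915]
tool_rot: [-3.14, 0.002, 0.464]
contact_force: [0.7, -0.5, -0.1]
opening: 0.0919
time: 10.35
tool_pos: [0.5397, -0.0598, 0.1929]
tool_rot: [-3.141, 0.0, 1.438]
contact_force: [0.3, -0.2, -0.2]
opening: 0.0919
10.4 [ 0.5397 -0.0598  0.193 ] [-3.1412  0.      1.4384] [0.5488 0.0086 0.3506] [-0.0361 -0.2567 -0.9658] 422.62699185121284
lip [122.4 347.9] 0.95 [0.5657 0.0029 0.031 ]
stand [123.6 308.7] 0.78 [0.536  0.0056 0.    ]
stand [369.8 482.6] 0.46 [ 0.6663 -0.2386  0.    ]
```

View pics/w3.png

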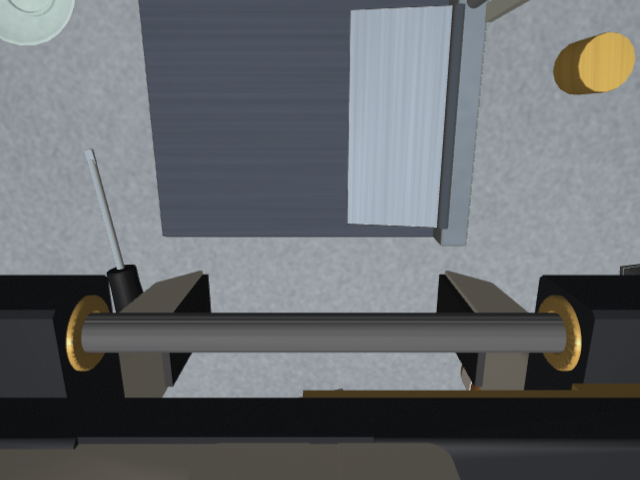

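The view shows the clear deck, with the flap's free edge running from (10,351) to (223,348). The deck's right side lies along row 236, from column 163 to 435.

```bash
python3 - <<'E'
from h import *
np.set_printoptions(precision=4,suppress=True)
c=cam("wrist")
im=cv2.cvtColor(c['img'],cv2.COLOR_BGR2GRAY)
# subpixel edges by gradient: deck right edge (rows) and flap free edge (cols)
cl=np.arange(175,425,5); g=np.abs(np.gradient(cv2.GaussianBlur(im,(5,5),0).astype(float),axis=0))
A=np.array([(222+np.argmax(g[222:246,k]),k) for k in cl if k<340])
B=np.array([(r,335+np.argmax(np.abs(np.gradient(cv2.GaussianBlur(im,(5,5),0).astype(float),axis=1))[r,335:362])) for r in range(20,215,5)])
C=np.array([(r,135+np.argmax(np.abs(np.gradient(cv2.GaussianBlur(im,(5,5),0).astype(float),axis=1))[r,135:170])) for r in range(10,230,5)])
def fit(P,z):
    W=np.array([world(c,p,z)[:2] for p in P]).astype(np.float32); v=cv2.fitLine(W,cv2.DIST_HUBER,0,.001,.001).ravel(); return v[2:],v[:2]
for n,P,z in(('side',A,.02),('lip',B,.031),('near',C,.02)):
    p,d=fit(P,z); print(n,p,d,np.degrees(np.arctan(d[1]/d[0])))
yaw=-.129
for yaw in (-.12,-.129,-.138):
    ux=np.array([np.cos(yaw),np.sin(yaw)]);uy=np.array([-ux[1],ux[0]])
    print(yaw,'lip along ux',fit(B,.031)[0]@ux,'near+150',fit(C,.02)[0]@ux+.15,'centre along uy',fit(A,.02)[0]@uy+.09,'net lip',np.array([.5657,.0029])@ux,np.array([.5657,.0029])@uy)
for p in ((10,351),(223,348)): print(world(c,p,.032))
E
```

```text
side [ 0.4782 -0.0759] [ 0.9913 -0.1319] -7.5789566
lip [0.5665 0.0067] [0.1341 0.991 ] 82.29324
near [0.4206 0.0427] [0.134 0.991] 82.29715
-0.12 lip along ux 0.5616525698072169 near+150 0.5624456457092083 centre along uy 0.07192109042861859 net lip 0.5612846799013942 0.0706003407073179
-0.129 lip along ux 0.5609594803854636 near+150 0.561594161645048 centre along uy 0.07627637218379948 net lip 0.5606265535368398 0.07564897533611971
-0.138 lip along ux 0.5602209535525029 near+150 0.5607093386788331 centre along uy 0.08063276554533012 net lip 0.5599230167279706 0.08069148243928025
[0.5766 0.0767 0.032 ]
[ 0.557  -0.0724  0.032 ]
```

Stand pose: origin (.5363,.0069), yaw -.1337, and the lip agrees with the network to within 1 mm. On to the plate.

```bash
python3 -m inch '[[[-51,-6,0,0],[-51,-6,0,0],[-51,-6,0,0],[-51,-6,0,0],[-51,-7,0,0],[-51,-7,0,-0.118],[0,0,0,-0.119],[0,0,0,0],[0,0,0,0],[0,0,0,0]]]'; python3 look.py w4 drip_plate=0 front_edge=.0025
```

```text
time: 11.8
tool_pos: [0.4625, -0.3576, 0.1934]
tool_rot: [3.141, 0.0, 1.677]
contact_force: [-0.0, 0.3, -0.0]
opening: 0.092
11.85 [ 0.4625 -0.3577  0.1934] [3.1414 0.0003 1.6768] [ 0.455  -0.2889  0.3511] [ 0.0263 -0.2579 -0.9658] 422.62699185121284
drip_plate [359.1 235.3] 0.92 [ 0.3956 -0.5149  0.    ]
drip_plate [139.4 357.8] 0.91 [ 0.4844 -0.3031  0.    ]
drip_plate [145.1  63.8] 0.84 [ 0.2463 -0.3328  0.    ]
front_edge [410.3 228.2] 0.94 [ 0.3921 -0.5697  0.0025]
front_edge [156.  154.5] 0.92 [ 0.321  -0.3335  0.0025]
front_edge [142.5 426.6] 0.74 [ 0.5398 -0.2996  0.0025]
```

View pics/w4.png

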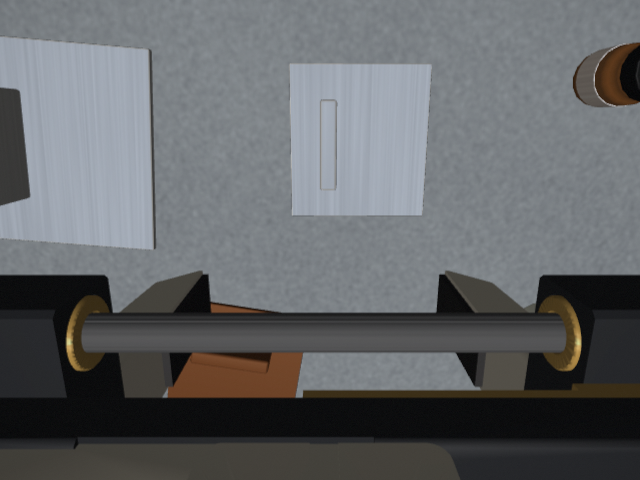

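The small plate has corners at (64,290), (64,431), (215,423) and (215,292), and its rib spans columns 321–336, rows 100–190.

```bash
python3 - <<'E'
from h import *
np.set_printoptions(precision=4,suppress=True)
c=cam("wrist"); s=observe()
im=cv2.GaussianBlur(cv2.cvtColor(c['img'],cv2.COLOR_BGR2GRAY),(5,5),0).astype(float)
gx=np.abs(np.gradient(im,axis=1));gy=np.abs(np.gradient(im,axis=0))
L=[(r,284+np.argmax(gx[r,284:300])) for r in range(72,208,4)]
F=[(r,418+np.argmax(gx[r,418:436])) for r in range(72,208,4)]
T=[(57+np.argmax(gy[57:72,k]),k) for k in range(298,424,4)]
B=[(208+np.argmax(gy[208:222,k]),k) for k in range(298,416,4)]
D=[]
for n,P in(('rear',L),('front',F),('left',T),('right',B)):
    W=np.array([world(c,p,.004)[:2] for p in P],np.float32); v=cv2.fitLine(W,cv2.DIST_HUBER,0,.001,.001).ravel()
    D.append(v[2:]); print(n,v[2:],np.degrees(np.arctan(v[1]/v[0])))
R4=[world(c,p,.045)[:2] for p in((100,321),(100,336),(190,336),(190,321))]
rib=np.mean(R4,0);print('rib',rib)
for yd in (5.5,6,6.5):
    y=np.radians(yd);ux=np.array([np.cos(y),np.sin(y)]);uy=np.array([-ux[1],ux[0]])
    o=ux*(D[0]@ux+D[1]@ux)/2+uy*(D[2]@uy+D[3]@uy)/2
    print(yd,'origin',o,'len',(D[1]-D[0])@ux,'wid',(D[2]-D[3])@uy,'rib pred',o-.025*ux,'rib rel',(rib-o)@ux,(rib-o)@uy)
E
```

```text
rear [ 0.4295 -0.3031] -84.43334
front [ 0.5381 -0.2916] -84.0696
left [ 0.4814 -0.2456] 6.032165
right [ 0.4835 -0.3658] 6.0519433
rib [ 0.4603 -0.3084]
5.5 origin [ 0.4846 -0.3055] len 0.10912046926510395 wid 0.11978531147303155 rib pred [ 0.4597 -0.3079] rib rel -0.024429181275283717 -0.0005386412834386653
6 origin [ 0.4846 -0.3055] len 0.1091253301058009 wid 0.11969911786793626 rib pred [ 0.4598 -0.3081] rib rel -0.024504507671821895 -0.0003442068896607764
6.5 origin [ 0.4847 -0.3054] len 0.10912188063011444 wid 0.11960380871158136 rib pred [ 0.4599 -0.3083] rib rel -0.02457796795522788 -0.00014974628319550765
```

Plate: origin (.4846,-.3055), yaw .103, sizes agree with 110×120 mm. Rib at (.460,-.308). Moving over it and descending.

```bash
python3 -m inch '[[[25,1,0,0.003],[24.5,2,0,0],[0,0,40,0],[0,0,40,0],[0,0,40,0],[0,0,35,0],[0,0,20,0],[0,0,7,0],[0,0,0,0],[0,0,0,0]]]'; python3 -m inch '[[[0,0,0,0],[0,0,0,0],[0,0,0,0],[0,0,0,0],[0,0,0,0],[0,0,0,0],[0,0,0,0],[0,0,0,0]]]' 1 45
```

```text
time: 13.25
tool_pos: [0.4606, -0.3092, 0.0123]
tool_rot: [3.14, 0.002, 1.674]
contact_force: [0.8, -0.4, 0.5]
opening: 0.0919
time: 14.25
tool_pos: [0.46, -0.3087, 0.0112]
tool_rot: [-3.142, 0.0, 1.674]
contact_force: [-0.3, 1.0, 0.2]
opening: 0.0167
```

```bash
python3 -m inch '[[[0,0,0,0],[0,0,0,0],[0,0,0,0]]]'
```

```text
time: 14.62
tool_pos: [0.4601, -0.3088, 0.0112]
tool_rot: [3.141, 0.0, 1.674]
contact_force: [-0.0, 0.4, -0.3]
opening: 0.0116
```

Gripped at 11.6 mm. Lifting, aligning to the stand's yaw and carrying the plate to just behind the flap.

```bash
python3 -m inch '[[[0,0,-20,0],[0,0,-25,0],[0,0,-25,0],[0,-12,0,0.118],[0,-12,0,0.119],[0,-12,0,0],[0,0,0,0],[0,0,0,0]]]'; 
```

```text
time: 15.62
tool_pos: [0.4244, -0.3083, 0.0812]
tool_rot: [3.141, 0.0, 1.438]
contact_force: [0.1, 0.1, -3.4]
opening: 0.0112
```

```bash
python3 - <<'E'
from h import *
s=observe();print(s['time'],s['tool_pos'],s['tool_rot'],s['contact_force'],s['torque'],s['opening'])
y=s['tool_rot'][2];d=np.array([.4669,.0162])-np.array(s['tool_pos'])[:2]
print(d@[np.cos(y),np.sin(y)]*1e3,d@[np.sin(y),-np.cos(y)]*1e3)
E
```

```text
15.625 [ 0.42443574 -0.308311    0.08122101] [3.14126965e+00 1.79757698e-04 1.43790759e+00] [ 0.10009555  0.13203506 -3.37101204] [-0.02855046 -0.0199334   0.0321351 ] 0.011248581635543748
327.2763088419965 -0.9071774677961528
```

```bash
python3 -m inch '[[[30,0,0,0],[45,0,0,0],[45,0,0,0],[45,0,0,0],[45,0,0,0],[45,-1,0,0],[42,0,0,0],[30,0,0,0],[0,0,0,0.001],[0,0,0,0]]]'; python3 -m inch '[[[0,0,20,0],[0,0,12,0],[0,0,0,0],[0,0,0,0]]]'; python3 look.py w5 drip_plate=.04 front_edge=.0425 lip=.031
```

```text
time: 16.88
tool_pos: [0.4671, 0.0158, 0.0812]
tool_rot: [3.141, 0.0, 1.437]
contact_force: [0.2, -0.3, -2.5]
opening: 0.0117
time: 17.38
tool_pos: [0.4672, 0.0156, 0.0495]
tool_rot: [3.141, 0.0, 1.435]
contact_force: [0.1, -0.1, -2.5]
opening: 0.0122
17.425 [0.4673 0.0157 0.0497] [3.1406 0.0001 1.4354] [0.4764 0.0841 0.2073] [-0.0358 -0.2568 -0.9658] 422.62699185121284
drip_plate [282.7 383.2] 0.9 [0.4922 0.0137 0.04  ]
front_edge [283.8 514.3] 0.94 [0.5462 0.0068 0.0425]
```

View pics/w5.png

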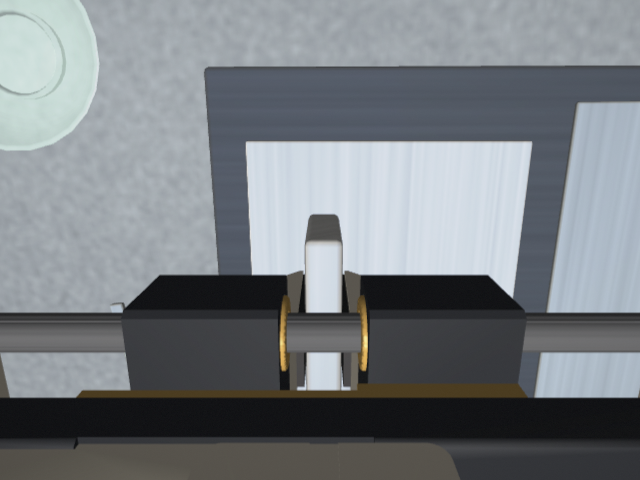

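The held plate's left edge is at row 142, cols 246–532. The deck's left edge is at row ~67, and the flap's free edge at cols 535–577 on the right. The plate looks level and square. Checking the offset numerically.

```bash
python3 - <<'E'
from h import *
np.set_printoptions(precision=4,suppress=True)
c=cam("wrist"); s=observe(); print(s['tool_pos'],s['tool_rot'])
im=cv2.GaussianBlur(cv2.cvtColor(c['img'],cv2.COLOR_BGR2GRAY),(5,5),0).astype(float)
gx=np.abs(np.gradient(im,axis=1));gy=np.abs(np.gradient(im,axis=0))
yaw=-.1337;ux=np.array([np.cos(yaw),np.sin(yaw)]);uy=np.array([-ux[1],ux[0]]);O=np.array([.5363,.0069])
E={'deckL':([(58+np.argmax(gy[58:78,k]),k) for k in range(225,560,5)],.02),
'plateL':([(134+np.argmax(gy[134:150,k]),k) for k in range(256,520,5)],.0433),
'deckNear':([(r,200+np.argmax(gx[r,200:225])) for r in range(80,260,5)],.02),
'plateRear':([(r,238+np.argmax(gx[r,238:258])) for r in range(150,268,5)],.0433),
'plateFront':([(r,514+np.argmax(gx[r,514:538])) for r in range(150,268,5)],.0433),
'lip':([(r,r*0+545+np.argmax(gx[r,545:582])) for r in range(110,260,5)],.032)}
for n,(P,z) in E.items():
    W=np.array([world(c,p,z)[:2]-O for p in P]); W=np.c_[W@ux,W@uy].astype(np.float32); v=cv2.fitLine(W,cv2.DIST_HUBER,0,.001,.001).ravel()
    print(n,v[2:]*1e3,np.degrees(np.arctan2(v[1],v[0])))
E
```

```text
[0.4671 0.016  0.0496] [3.1408 0.0001 1.4358]
deckL [-42.1079  89.2342] 0.10304608
plateL [-38.624   60.1324] -0.120129496
deckNear [-119.6692   34.1652] -89.93891
plateRear [-99.7619  34.1582] 89.878944
plateFront [ 9.4076 33.9305] 89.83364
lip [30.9489 47.1855] -89.96679
```

Alignment is good: square within 0.2°, centred within 1 mm, front edge at stand x≈9.5 and lip at 30.5. Lowering to the deck.

```bash
python3 -m inch '[[[-0.5,0,9,-0.002],[0,0,6,0],[0,0,2.5,0],[0,0,0,0],[0,0,0,0]]]';  python3 -m inch '[[[0,0,1,0],[0,0,0,0],[0,0,0,0]]]'
```

```text
time: 18.25
tool_pos: [0.4669, 0.0155, 0.0316]
tool_rot: [3.141, 0.0, 1.438]
contact_force: [0.7, 1.0, -3.2]
opening: 0.0117
time: 18.62
tool_pos: [0.467, 0.0155, 0.0312]
tool_rot: [3.141, 0.0, 1.438]
contact_force: [-2.9, 0.8, 5.7]
opening: 0.012
```

Contact. Easing slightly, then sliding in under the flap.

```bash
python3 -m inch '[[[0,2,-0.3,0],[0,5,0,0],[0,5,0,0],[0,5,0,0],[0,5,0,0],[0,3,0,0],[0,0,0,0],[0,0,0,0]]]';  python3 -m inch '[[[0,4,0,0],[0,5,0,0],[0,5,0,0],[0,4,0,0],[0,2.5,0,0],[0,0,0,0],[0,0,0,0],[0,0,0,0]]]'
python3 look.py w6 front_edge=.0225 lip=.031 drip_plate=.02
```

```text
time: 19.62
tool_pos: [0.4908, 0.0124, 0.0312]
tool_rot: [-3.14, 0.0, 1.438]
contact_force: [-4.1, 1.4, 5.2]
opening: 0.0118
time: 20.62
tool_pos: [0.5112, 0.0097, 0.0312]
tool_rot: [-3.14, 0.0, 1.438]
contact_force: [-4.3, 0.3, 5.5]
opening: 0.0116
20.675 [0.5112 0.0096 0.0312] [-3.1404  0.0001  1.4379] [0.5204 0.0781 0.189 ] [-0.0367 -0.2567 -0.9658] 422.62699185121284
drip_plate [282.  383.2] 0.7 [0.5364 0.0074 0.02  ]
```

View pics/w6.png

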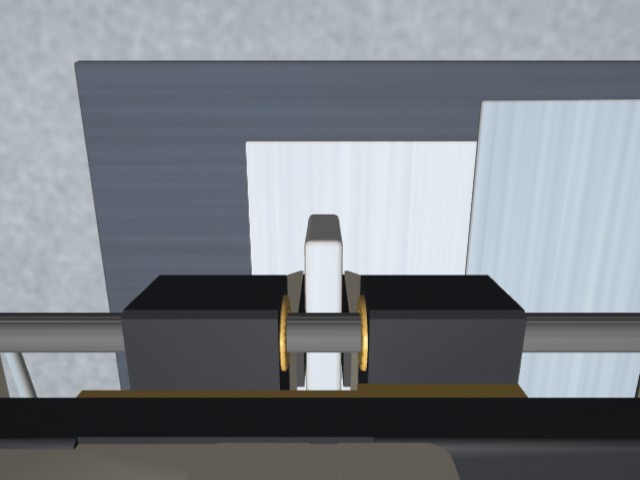

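The plate's front edge is under the flap, with the lip running from (100,482) to (275,467), still straight. Measuring overlap, squareness and lip height.

```bash
cat > fin.py <<'E'
from h import *
np.set_printoptions(precision=4,suppress=True)
c=cam("wrist"); s=observe(); print(s['time'],s['tool_pos'],s['tool_rot'],s['contact_force'])
im=cv2.GaussianBlur(cv2.cvtColor(c['img'],cv2.COLOR_BGR2GRAY),(3,3),0).astype(float)
gx=np.abs(np.gradient(im,axis=1));gy=np.abs(np.gradient(im,axis=0))
yaw=-.1337;ux=np.array([np.cos(yaw),np.sin(yaw)]);uy=np.array([-ux[1],ux[0]]);O=np.array([.5363,.0069])
E={'deckL':([(54+np.argmax(gy[54:70,k]),k) for k in range(90,600,5)],.02),
'plateL':([(134+np.argmax(gy[134:150,k]),k) for k in range(256,460,5)],.025),
'plateRear':([(r,238+np.argmax(gx[r,238:258])) for r in range(150,268,5)],.025),
'deckNear':([(r,72+np.argmax(gx[r,72:115])) for r in range(75,300,5)],.02),
'lip(vs deck)':([(r,472+np.argmax(gx[r,472:488])) for r in range(106,134,2)],.032),
'lip(vs plate)':([(r,462+np.argmax(gx[r,462:482])) for r in range(148,268,5)],.032)}
for n,(P,z) in E.items():
    W=np.array([world(c,p,z)[:2]-O for p in P]); W=np.c_[W@ux,W@uy].astype(np.float32); v=cv2.fitLine(W,cv2.DIST_HUBER,0,.001,.001).ravel()
    print(n,v[2:]*1e3,np.degrees(np.arctan(v[1]/v[0])))
E
python3 fin.py
```

```text
20.875 [0.5112 0.0097 0.0312] [-3.1404  0.0001  1.438 ] [-5.0363  0.3774  5.0525]
deckL [-33.9861  89.1882] -0.013610093
plateL [-9.3647 59.831 ] 0.009544346
plateRear [-55.3517  36.3172] -89.8339
deckNear [-119.1808   41.138 ] -89.971115
lip(vs deck) [30.6155 67.435 ] -89.54393
lip(vs plate) [29.9641 41.6011] -89.98072
```

Overlap is about 24.5 mm, square, centred, and the lip hasn't moved. Now pressing down.

```bash
python3 -m inch '[[[0,0,0.3,0],[0,0,0.2,0],[0,0,0,0],[0,0,0,0],[0,0,0,0]]]'
```

```text
time: 21.5
tool_pos: [0.5112, 0.0096, 0.0312]
tool_rot: [-3.141, 0.0, 1.438]
contact_force: [-6.5, 0.5, 10.4]
opening: 0.0119
```

```bash
python3 -m inch '[[[0,0,0.2,0],[0,0,0.2,0],[0,0,0,0],[0,0,0,0],[0,0,0,0],[0,0,0,0],[0,0,0,0],[0,0,0,0]]]'; python3 fin.py; python3 - <<'E'
from h import *
c=cam("scene"); cv2.imwrite("pics/end.png",cv2.resize(c['img'][150:390,120:520],(800,480),interpolation=cv2.INTER_CUBIC))
for k in range(3): cam("top"); s=observe(); print(s['contact_force'],s['torque'])
E
```

```text
time: 22.5
tool_pos: [0.5112, 0.0096, 0.0312]
tool_rot: [-3.141, 0.0, 1.438]
contact_force: [-7.4, 0.8, 13.6]
opening: 0.0118
22.55 [0.5112 0.0097 0.0312] [-3.1408  0.0001  1.438 ] [-7.2829  0.2903 14.0883]
deckL [-20.8802  89.1764] -0.0061304816
plateL [-15.0634  59.8272] 0.013049444
plateRear [-55.3846  33.7328] -89.99425
deckNear [-119.1856   41.1353] -89.989876
lip(vs deck) [30.6096 67.4351] -89.53767
lip(vs plate) [29.9455 36.0333] -89.91411
[-6.29896359  0.56068372 13.44015364] [ 0.10849706  0.95777765 -0.03181021]
[-7.01787496  1.30937891 14.28259226] [ 0.1336682   1.00050783 -0.01107599]
[-7.09600166  0.91032662 13.16740683] [0.18675843 0.94675949 0.03550984]
```

View pics/end.png

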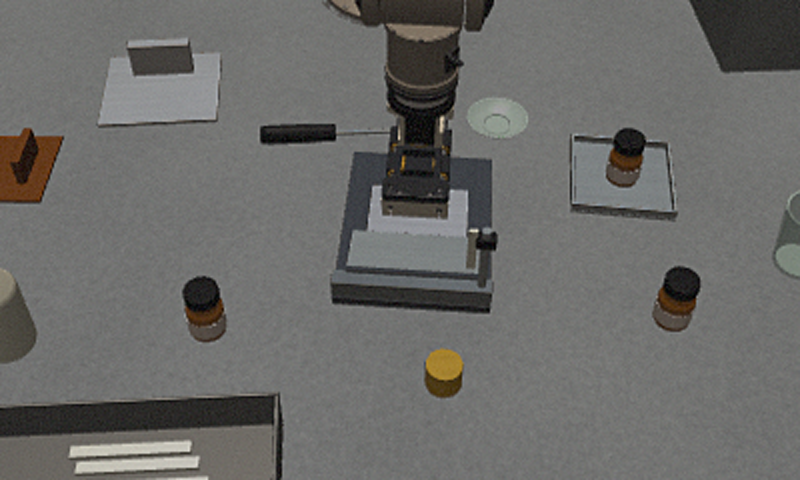

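The final view shows the jar upright in the tray at (155,627), the plate under the shut flap in the gripper, and the bystanders where they were. The push is steady at about 14 N, so I'm handing in.

```bash
python3 -c "
from cell import *
print(hand_in())"
```

```text
the job is handed in; nothing more can be done
None
```

The job is done and handed in at about 23 s of the 58 s limit. The jar stands upright in the tray, and the drip plate is tucked under the flap and still held pressed on the deck.

- **Plate choice:** I took the smaller aluminium plate. The larger light one and the brown one were the look-alikes.
- **Plate position:** I set the plate on the deck behind the flap and slid it in. The last camera check put the front edge about 24.5 mm under the flap, within about 0.2° of square and 1 mm of centred.
- **Flap:** The flap's edge stayed within about 1 mm of where it was before the slide, so I saw no sign of it lifting. I measured that from the wrist camera, not by reading the hinge angle.
- **Push:** The downward force held between 13 and 14 N. A sideways force of about 7 N along the slide direction, mostly friction, remained at hand-in.
- **Other things:** The bystanders in the final picture looked undisturbed. The beaker was only partly in view.

No check failed. The measured positions agreed to within about 1 mm, except that the direct network readings from the fixed cameras were off by up to about 10 mm at first, so I used the close-up views for the final placing.

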